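# Open a tight jar in the anti-twist holder and keep the lid in hand

## Task

Open the square blue jar: set it, lid still tight, upright and fully down in the square pocket of the wooden jar holder so that it cannot turn, then unscrew its metal lid counter-clockwise, stopping as soon as the lid comes free of the threads (well before a quarter turn is passed). Lift the lid straight off and finish while still holding it level and still, clear of the jar by a couple of centimetres, straight above the mouth; the jar stays seated in the holder and the other things on the worktop are left where they are.

Things in the scene. Friction and masses are not known exactly. Their poses are not given: they have to be found in the camera images.
- jar: Loose square blue stoneware jar, about 0.3 kg; body 60 x 60 mm, 56 mm high, shoulder rising to a round neck 42 mm wide whose rim is 91 mm up (97.5 mm high with lid). Origin: centre of the underside; z up, x and y square to its sides. It stands on the worktop at the start and can be carried by its tight lid. Outside the holder it would turn along with the lid.
- lid: Round aluminium screw lid with a ribbed rim, 60 mm diameter, 27.5 mm high, 0.05 kg. Origin: centre of its lower edge, which is 70 mm above the jar's underside when tight; z up. At the start its x axis lies along the jar's x axis. Below its lower edge there are 8 mm down to the jar's shoulder.
- lid_center (a point): Point on the lid's axis 14 mm above its lower edge: centre of the grasp; axes as the lid's. Three lugs inside hook under short threads on the neck, and a sprung seal presses the lid up with about 12 N, so turning takes 0.3 to 0.5 N m.
- lid_mark (a point): Red dot on the lid's top, 24 mm from its axis along its x; axes as the lid's. Tight: along the jar's +x. The lid comes free after about 46 degrees (0.80 rad) counter-clockwise seen from above, relative to the jar; it need not rise while turned, and lifts straight off at any turn from there to 105 degrees, where it meets a stop. Clockwise it is already against its stop.
- holder: Fixed wooden jar holder, 100 x 100 mm, 30 mm high, with a square pocket 63 x 63 mm in its middle, open at the top; the mouth is flared by 6 mm at 45 degrees. Origin: centre of the underside; x and y square to its sides. The jar fits in any of four directions with 1.5 mm of play on each side.
- holder_pocket (a point): Centre of the pocket's floor, 6 mm above the worktop; z up, axes as the holder's. The jar's underside rests here when seated.
- onion: Red onion, 84 mm; origin at its underside. Leave alone.
- pepper_mill: Wooden pepper mill, 58 mm wide, 170 mm high; origin at its underside. Leave alone.
- lemon: Lemon, 71 x 53 x 51 mm; origin at its underside. Leave alone.
- garlic: Garlic bulb, 56 mm; origin at its underside. Leave alone.
Not all that is in view belongs to the job. There is more than one size of the holder; the one meant has the size given above.

How it is judged:
By the outcome, as a careful person would: the job done as asked, in the order asked, and still so for the second after the job is handed in, while the arm keeps its last pose, push and grip.
It also fails if it takes over 48 s, if anything falls off the work surface, if the arm or the gripper's body presses on something with over 40 N, if the wrist force passes 120 N, or if a joint passes its speed limit or range.

## Robot

A 7-joint arm with a two-finger parallel gripper is mounted at the origin on a cart in front of the work surface, level with it; the furniture and walls round the work are solid. World frame = base frame: x ahead of the robot, y to its left, z up, the work surface at z = 0. Lengths are in m, angles in degrees, forces in N, time in s.
With the tool pointing down it reaches from about 0.4 to 0.85 m from the base axis. Payload 10.4 kg.
Tool frame: the origin (TCP) lies at the very end of the fingers, on their centre line; the grasp point (between the pads) lies 19 mm behind it (r.tcp_to_grasp is the distance from the TCP to the grasp point, in m); z points along the fingers, y is the direction in which the jaws open and shut (so a half turn about z gives the same grasp; the last joint's range is limited). The gripper opens to 87 mm and grips with 3 to 60 N. Pads are 19 mm wide; open, the fingers measure 117 mm over their backs; the gripper's body (75 mm by 190 mm) begins 51 mm behind the grasp point.
Start: joints at [-74.118, 19.034, -3.707, 83.658, 1.238, 77.344, -5.071], TCP at [0.185, 0.597, 0.223] pointing down, gripper open.
Joint ranges: [-148.97, 148.97], [-28.65, 121.19], [-84.17, 76.75], [9.2, 138.47], [-72.65, 252.65], [3.7, 117.97], [-149.18, 149.18]. Speed limits (degrees/s): [127.2, 127.2, 159.86, 159.86, 180, 180, 180].

## Interface

Orientations are given as [roll, pitch, yaw] about the fixed x, y, z axes, in that order (R = Rz(yaw) Ry(pitch) Rx(roll)).
In Python, from rig import get_state, viewer, order, r gives the robot as it stands. The module is installed in compiled form; this text tells all that it offers.
- The arm moves only by the tool drive_tool, never from a script. Its argument "increments" is a list of rows, each a list of 3 entries, a list of its own where there are three numbers: the shift along the tool's x, y, z in cm, then the turn about the tool's z in rad, then the closure in counts, from 0 (fully open) to 255 (shut). In form: [[[x, y, z], roll, fingers], ...]. A call has 1 to 12 rows; each row shifts and turns the pose as measured when the row begins, along the tool's axes as they then stand; what a row does not reach is not made up. A row lasts 1/8 s, in which the tool goes at most 62.5 mm and 10.7 degrees, less where a joint would pass 70% of its speed; a pose out of reach is approached as far as the arm can. A call is refused whole if a number of a shift passes 6.25 or a number of a turn 0.188, either way. A call with a gripper value outside its range is refused whole. The fingers move at their own pace and stop on an object; "force" is the grip in N (left out, the last holds). Time passes only in rows, so rows that do not move let the fingers close. It gives the time, the measured TCP pose, the force and the opening at its end, in the units of the state.
- get_state(): the state, without advancing time (a new reading comes with each control period).
- viewer.capture(name): name is "scene" or "side" or "wrist"; returns the picture (384x512x3 uint8, blue, green, red); there is no depth.
- viewer.get_calibration(name): a dict with "K" (3x3 intrinsics, pixels), "R" (3x3) and "t" (3): a world point X has camera coordinates R X + t. Camera axes: x right, y down, z forward; pixel columns grow to the right and rows downward; lengths in m; the calibration is good to about 2 mm. A picture is of the moment at which its call begins: read the wrist's pose just before it. get_calibration takes no time and is no camera call; for the wrist camera it gives the pose at the moment of the call.
- order.sign_off(): hands the job in, once; it reports no verdict.
Trained networks look in the newest picture that a camera, given by its name, has taken for a name from the list of things; names that differ only in an ending like _2 or _b are one class to them, and where a whole thing is asked for, a point or a joint stands for the part that bears it (a point fixed in the world has none). Each returns a list of dicts, best first, with "conf" (0 to 1); they miss things now and then, are a little off and sometimes report something else, mostly with a low value. They report only what shows in the picture. A call takes as long as a camera call. They do not tell look-alikes from the thing itself.
- viewer.silhouettes(camera, target): "region" (384x512 bool, what is visible of it) and "position" ([column, row] in pixels, amid what is visible of it).
The state is a dict: "t": time; "joint_pos": joint angles; "qd": joint speeds; "joint_efforts": joint torques, N m; "eef_pos": TCP position; "tcp_rot": TCP orientation; "ft_force": force on the tool from outside, world axes, zero at the start; "ft_torque": the same for the moment, N m; "gripper_width": finger opening in m.
Only numpy, scipy, OpenCV 4.12 (cv2) and the standard library are available. Lean on these libraries where they do the work, as an engineer would, in place of code of your own. Each camera call takes 0.05 s, during which the arm holds its last target.

## Working session

There is one attempt and no reset: what is moved stays moved. The work goes in short steps, Python scripts to look and compute and a tool call to move; the robot and the scene stay as the last step left them, time stands still between calls to the robot, and variables do not carry over. Pictures are saved under pics/ and viewed, and the job is handed in when it is done.

Besides the shell and the picture viewer there is one more tool, called after "Emit:" as a command line: name --argument value ..., lists and objects as JSON in quotes. drive_tool: Moves the arm, as the interface text tells. Its arguments: {"type":"object","properties":{"increments":{"type":"array","items":{"type":"array"}},"force":{"type":"number"}},"required":["increments"]}

```bash
mkdir -p pics; python3 - <<'E'
from rig import get_state, viewer, order, r
import cv2
s=get_state(); print(s)
for n in ["scene","side","wrist"]:
    im=viewer.capture(n); cv2.imwrite(f"pics/{n}0.png",im)
    c=viewer.get_calibration(n); print(n,c)
    for t in ["jar","lid","holder"] :
        for d in viewer.silhouettes(n,t): print(n,t,d["conf"],d["position"],d["region"].sum())
print(get_state()["t"])
E
```

```text
{'t': 0.0, 'joint_pos': array([-74.11907375,  19.06998972,  -3.70443968,  83.70504788,
         1.23598381,  77.3433314 ,  -5.06954533]), 'qd': array([-0.02022353,  0.07208948, -0.01496445,  0.00746319,  0.00898893,
        0.04833277,  0.02433016]), 'joint_efforts': array([-1.01361138e-04, -6.23279500e+01,  2.43035116e-02, -3.89862835e+01,
       -6.14277553e-02,  4.02714859e-02,  1.65510774e-04]), 'eef_pos': array([0.18447554, 0.5967573 , 0.22178343]), 'tcp_rot': array([-1.79921446e+02,  2.95416893e-03,  1.62823702e+02]), 'ft_force': array([0.14697029, 0.43341026, 0.13718735]), 'ft_torque': array([ 0.01556723, -0.02384646,  0.02708702]), 'gripper_width': 0.08692399098979743}
scene {'K': array([[491.61910244,   0.        , 252.85516459],
       [  0.        , 491.61910244, 197.32043317],
       [  0.        ,   0.        ,   1.        ]]), 'R': array([[ 0.76364821, -0.64557383, -0.00870851],
       [-0.40703338, -0.47092137, -0.78266013],
       [ 0.50116388,  0.60122167, -0.62238836]]), 't': array([-0.44445876,  0.27182464,  1.03949341])}
scene jar 0.76 [178.5, 189.0] 538
scene lid
[... 278 characters left out ...]
[-0.4431239 , -0.89628665, -0.01764794],
       [-0.39080637,  0.21085681, -0.89599653],
       [ 0.80679092, -0.39014055, -0.44371023]]), 't': array([0.22769003, 0.32455244, 0.98120501])}
side jar 0.76 [183.3, 255.7] 700
side lid 0.94 [180.9, 239.0] 437
side holder 0.8 [225.8, 241.0] 612
wrist {'K': array([[272.73445861,   0.        , 260.99208806],
       [  0.        , 272.73445861, 189.0684258 ],
       [  0.        ,   0.        ,   1.        ]]), 'R': array([[ 2.95297774e-01,  9.55405265e-01,  6.97062929e-05],
       [ 9.27665210e-01, -2.86741298e-01,  2.39200098e-01],
       [ 2.28553021e-01, -7.05705926e-02, -9.70970292e-01]]), 't': array([-0.62478536, -0.02942899,  0.39084714])}
0.6
```

```bash
python3 - <<'E'
import cv2
a=cv2.imread("pics/scene0.png");b=cv2.imread("pics/side0.png")
cv2.imwrite("pics/sc0.png",cv2.resize(a[100:310,110:390],(800,600),interpolation=3))
cv2.imwrite("pics/si0.png",cv2.resize(b[130:340,110:390],(800,600),interpolation=3))
E
```

```text
(no output)
```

View pics/scene0.png

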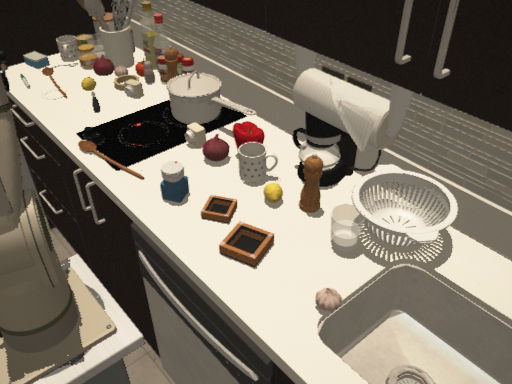

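View pics/side0.png

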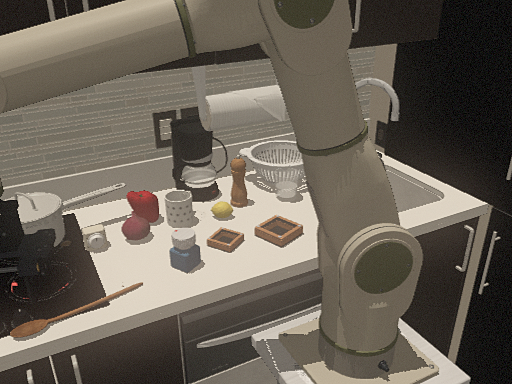

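View pics/wrist0.png

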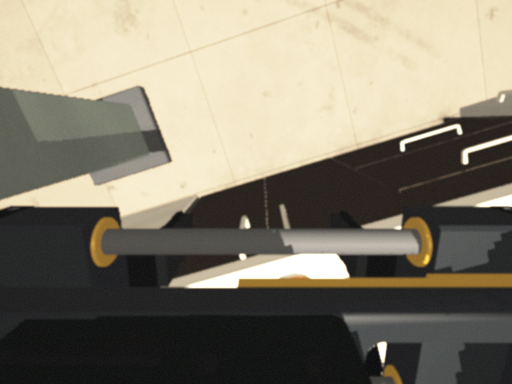

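View pics/sc0.png

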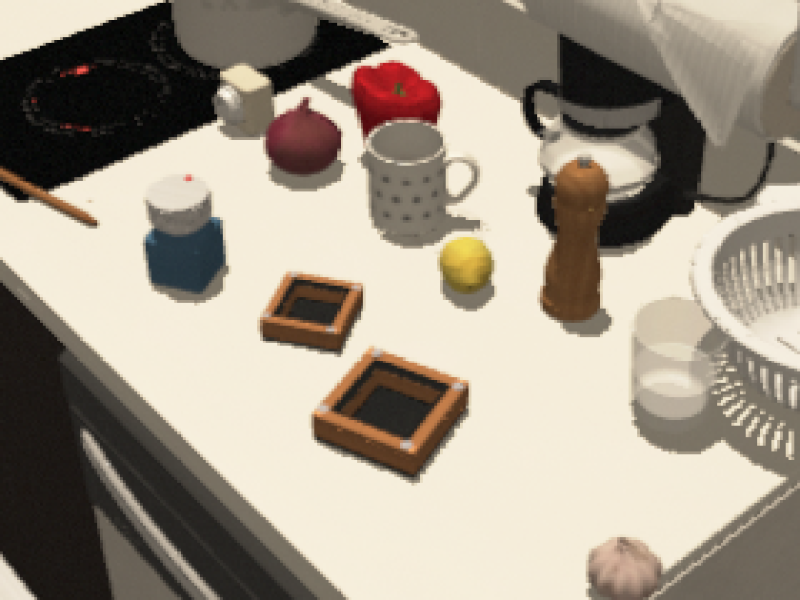

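View pics/si0.png

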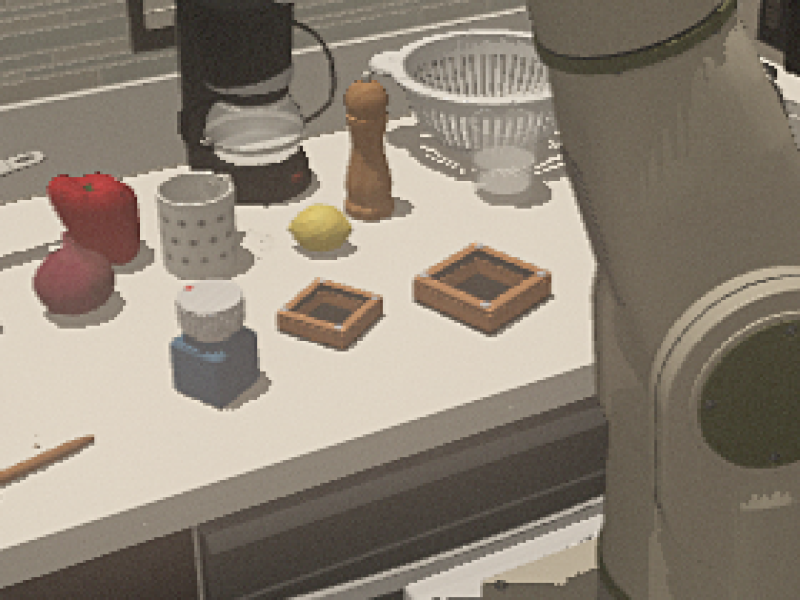

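```bash
cat > h.py <<'E'
from rig import get_state, viewer, order, r
import cv2, numpy as np
from scipy.optimize import minimize
def proj(c,P):
    q=np.asarray(P)@c["R"].T+c["t"]; q=q@c["K"].T; return q[:,:2]/q[:,2:]
def ray(c,uv):
    d=np.linalg.inv(c["K"])@np.array([uv[0],uv[1],1.]); return -c["R"].T@c["t"], c["R"].T@d
def onz(c,uv,z):
    o,d=ray(c,uv); return o+d*(z-o[2])/d[2]
def box(p,s,z0,z1):
    x,y,a=p; h=s/2; a=np.radians(a)
    return np.array([[x+np.cos(a)*i*h-np.sin(a)*j*h,y+np.sin(a)*i*h+np.cos(a)*j*h,z] for i in(-1,1) for j in(-1,1) for z in(z0,z1)])
def cyl(x,y,rr,z0,z1):
    t=np.linspace(0,2*np.pi,48,endpoint=False)
    return np.array([[x+rr*np.cos(b),y+rr*np.sin(b),z] for b in t for z in(z0,z1)])
S=8
def hullmask(c,Ps):
    m=np.zeros((384*S//2,512*S//2),np.uint8)
    for P in Ps:
        h=cv2.convexHull(((proj(c,P)+.5)*S/2).astype(np.float32)).round().astype(np.int32)
        cv2.fillPoly(m,[h],255)
    return cv2.resize(m,(512,384),interpolation=cv2.INTER_AREA)/255.
def fit(views,model,p0,steps):
    def cost(p):
        return sum(np.abs(hullmask(c,model(p))-m).sum()/m.sum() for c,m in views)
    p0=np.array(p0,float); sim=np.vstack([p0]+[p0+np.eye(len(p0))[i]*steps[i] for i in range(len(p0))])
    o=minimize(cost,p0,method="Nelder-Mead",options=dict(initial_simplex=sim,maxiter=250,xatol=1e-4,fatol=1e-4))
    return o.x,o.fun
E
python3 - <<'E'
from h import *
C={n:viewer.get_calibration(n) for n in("scene","side")}
M={}
for n in C:
    viewer.capture(n)
    for t in("jar","lid","holder"):
        M[n,t]=[(d["position"],d["region"].astype(float)) for d in viewer.silhouettes(n,t)]
        print(n,t,[(p,m.sum(), onz(C[n],p,.02).round(3)) for p,m in M[n,t]])
np.save("m.npy",M,allow_pickle=True)
print(get_state()["t"])
E
```

```text
scene jar [([177.0, 191.4], np.float64(485.0), array([0.46 , 0.182, 0.02 ])), ([170.1, 173.3], np.float64(386.0), array([0.492, 0.267, 0.02 ]))]
scene lid [([171.0, 171.8], np.float64(410.0), array([0.498, 0.272, 0.02 ]))]
scene holder [([217.3, 211.1], np.float64(724.0), array([0.493, 0.04 , 0.02 ])), ([243.8, 245.8], np.float64(1627.0), array([ 0.463, -0.107,  0.02 ]))]
side jar [([182.5, 254.9], np.float64(635.0), array([0.478, 0.193, 0.02 ]))]
side lid [([179.1, 236.5], np.float64(425.0), array([0.571, 0.169, 0.02 ]))]
side holder [([279.6, 230.4], np.float64(1022.0), array([ 0.467, -0.098,  0.02 ])), ([227.5, 240.3], np.float64(562.0), array([0.488, 0.056, 0.02 ]))]
1.0
```

```bash
python3 - <<'E'
from h import *
C={n:viewer.get_calibration(n) for n in("scene","side")}
M=np.load("m.npy",allow_pickle=True).item()
# colour masks
import itertools
im={n:cv2.imread(f"pics/{n}0.png") for n in C}
def wood(n,m):
    g=cv2.dilate(m.astype(np.uint8),np.ones((9,9)))>0
    hsv=cv2.cvtColor(im[n],cv2.COLOR_BGR2HSV)
    w=((im[n].astype(int)[...,2]<190)&g)&((hsv[...,1]>70)|(hsv[...,2]<60))
    w=cv2.morphologyEx(w.astype(np.uint8),cv2.MORPH_OPEN,np.ones((2,2)))
    cs,_=cv2.findContours(w,0,1); k=max(cs,key=cv2.contourArea); o=np.zeros_like(w); cv2.drawContours(o,[cv2.convexHull(k)],-1,1,-1); return o.astype(float)
for name,i,j,p0 in(("small",0,1,(.49,.045)),("large",1,0,(.465,-.1))):
    ms={"scene":wood("scene",M["scene","holder"][i][1]),"side":wood("side",M["side","holder"][j][1])}
    print(name,[m.sum() for m in ms.values()])
    for ks in (["scene","side"],["scene"],["side"]):
      best=min((fit([(C[k],ms[k]) for k in ks],lambda p:[box((p[0],p[1],p[2]*100),p[3],0,.03)],(*p0,a/100,.09),(.01,.01,.1,.01)) for a in(0,25,50)),key=lambda t:t[1])
      print(name,ks,best)
    for k in ms:
        v=im[k].copy(); v[cv2.morphologyEx(ms[k],cv2.MORPH_GRADIENT,np.ones((3,3)))>0]=(0,255,0); cv2.imwrite(f"pics/w_{name}_{k}.png",v[150:290,150:340].repeat(3,0).repeat(3,1))
E
```

```text
small [np.float64(702.0), np.float64(393.0)]
small ['scene', 'side'] (array([0.50128175, 0.05142531, 0.3462281 , 0.06376835]), np.float64(0.9162518533870128))
small ['scene'] (array([0.5062868 , 0.04514151, 0.29906001, 0.06630725]), np.float64(0.07188425227640914))
small ['side'] (array([0.48171272, 0.05777244, 0.30570873, 0.04162864]), np.float64(0.42843885645861396))
large [np.float64(819.0), np.float64(825.0)]
large ['scene', 'side'] (array([ 0.48223769, -0.09269201,  0.18120653,  0.07041747]), np.float64(0.5777610624669449))
large ['scene'] (array([ 0.48832064, -0.09151367,  0.14658482,  0.06529532]), np.float64(0.11746989394048218))
large ['side'] (array([ 0.46721415, -0.09771246,  0.19833571,  0.08351572]), np.float64(0.14149019607843139))
```

```bash
python3 - <<'E'
from h import *
C={n:viewer.get_calibration(n) for n in("scene","side")}
M=np.load("m.npy",allow_pickle=True).item()
def hull(m):
    cs,_=cv2.findContours(m.astype(np.uint8),0,1);k=max(cs,key=cv2.contourArea);o=np.zeros((384,512),np.uint8);cv2.drawContours(o,[cv2.convexHull(k)],-1,1,-1);return o.astype(float)
for name,i,j,p0 in(("small",0,1,(.49,.045)),("large",1,0,(.465,-.1))):
    ms={"scene":hull(M["scene","holder"][i][1]),"side":hull(M["side","holder"][j][1])}
    for ks in (["scene","side"],["scene"],["side"]):
      best=min((fit([(C[k],ms[k]) for k in ks],lambda p:[box((p[0],p[1],p[2]*100),p[3],0,.03)],(*p0,a/100,.09),(.01,.01,.1,.01)) for a in(0,25,50)),key=lambda t:t[1])
      print(name,ks,best)
ks=["scene","side"]
ms={k:np.clip(M[k,"jar"][0][1]+M[k,"lid"][0][1],0,1) for k in ks}
def jar(p): return [box((p[0],p[1],p[2]*100),.06,0,.056), np.vstack([box((p[0],p[1],p[2]*100),.056,.056,.057),cyl(p[0],p[1],.021,.06,.062)]),cyl(p[0],p[1],.021,.06,.09),cyl(p[0],p[1],.03,.07,.0975)]
for kk in (ks,["scene"],["side"]):
  print("jar",kk,min((fit([(C[k],ms[k]) for k in kk],jar,(.48,.2,a/100),(.01,.01,.1)) for a in(0,25,50)),key=lambda t:t[1]))
E
```

```text
small ['scene', 'side'] (array([0.50642839, 0.05495112, 0.29995545, 0.06798606]), np.float64(0.20681128489531408))
small ['scene'] (array([0.50669683, 0.05221947, 0.3076837 , 0.07096777]), np.float64(0.06153492647058823))
small ['side'] (array([0.50512653, 0.05747852, 0.29886196, 0.0645618 ]), np.float64(0.08425390495181122))
large ['scene', 'side'] (array([ 0.47737842, -0.09955615,  0.19964362,  0.1000544 ]), np.float64(0.07159464733760802))
large ['scene'] (array([ 0.47676357, -0.09970816,  0.20675976,  0.1008727 ]), np.float64(0.0329918223213456))
large ['side'] (array([ 0.4781655 , -0.09936421,  0.19546843,  0.09979355]), np.float64(0.033472725583124245))
jar ['scene', 'side'] (array([0.45999866, 0.19295383, 0.49494466]), np.float64(0.22521688344619167))
jar ['scene'] (array([0.4607403 , 0.19513626, 0.50929644]), np.float64(0.11148711169861203))
jar ['side'] (array([0.46021331, 0.19280029, 0.51565355]), np.float64(0.10675545689974103))
```

```bash
python3 - <<'E'
from h import *
C={n:viewer.get_calibration(n) for n in("scene","side")}
def draw(v,c,P,k,col,off):
    q=((proj(c,P)+.5-off)*k).astype(np.float32)
    cv2.polylines(v,[q.round().astype(int)],True,col,1)
hp=(.4773,-.0995,20);jp=(.4603,.194,50)
def sq(p,s,z): return box(p,s,z,z)[[0,2,6,4]]
rows=[]
for n,o,so in(("scene",(150,150),None),("side",(160,210),None)):
    im=cv2.imread(f"pics/{n}0.png"); o=np.array(o); k=5
    v=cv2.resize(im[o[1]:o[1]+115,o[0]:o[0]+150],None,fx=k,fy=k,interpolation=cv2.INTER_CUBIC)
    for z in(0,.03): draw(v,C[n],sq(hp,.1,z),k,(0,255,0),o)
    draw(v,C[n],sq(hp,.063,.03),k,(0,255,0),o)
    for z in(0,.056): draw(v,C[n],sq(jp,.06,z),k,(0,255,255),o)
    for z in(.07,.0975): draw(v,C[n],cyl(jp[0],jp[1],.03,z,z)[::2],k,(255,0,255),o)
    cv2.imwrite(f"pics/ov_{n}.png",v)
    # red dot
    x=im.astype(int); m=(x[...,2]>150)&(x[...,1]<110)&(x[...,0]<110); 
    c=proj(C[n],[[jp[0],jp[1],.0975]])[0]
    ys,xs=np.nonzero(m); s=(abs(xs-c[0])<15)&(abs(ys-c[1])<12)
    if s.any():
        p=onz(C[n],(xs[s].mean(),ys[s].mean()),.0975); d=p[:2]-jp[:2]; print(n,"dot",xs[s].mean(),ys[s].mean(),p,np.hypot(*d),np.degrees(np.arctan2(d[1],d[0])))
print("mill",onz(C["scene"],(310,208),0),onz(C["side"],(238,203),0),"lemon",onz(C["scene"],(273,197),.01),"onion",onz(C["scene"],(216,158),0))
E
```

```text
scene dot 176.0 162.0 [0.48097341 0.20429832 0.0975    ] 0.023096437669427018 26.479879861961592
side dot 176.0 230.0 [0.48165928 0.20328029 0.0975    ] 0.02328824713892944 23.4842255750574
mill [ 0.70566903 -0.09436294  0.        ] [ 0.71263314 -0.08449747  0.        ] lemon [ 0.65325711 -0.00215194  0.01      ] onion [0.65840598 0.26810261 0.        ]
```

View pics/ov_scene.png

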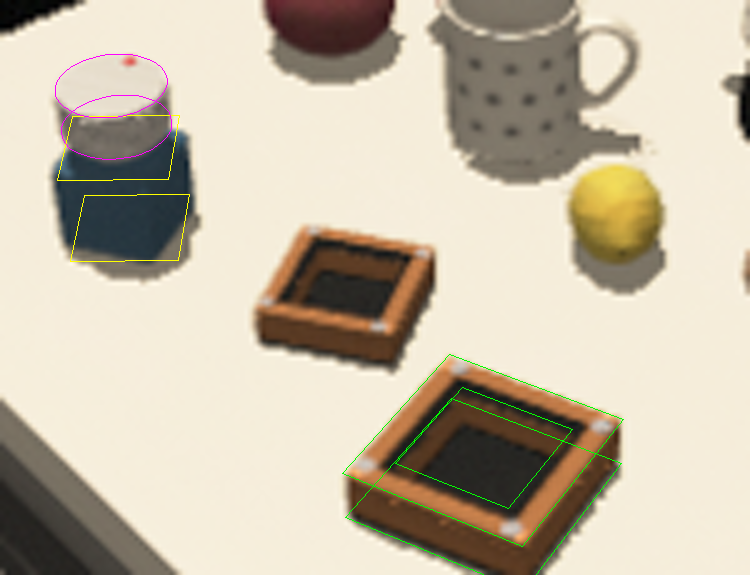

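View pics/ov_side.png

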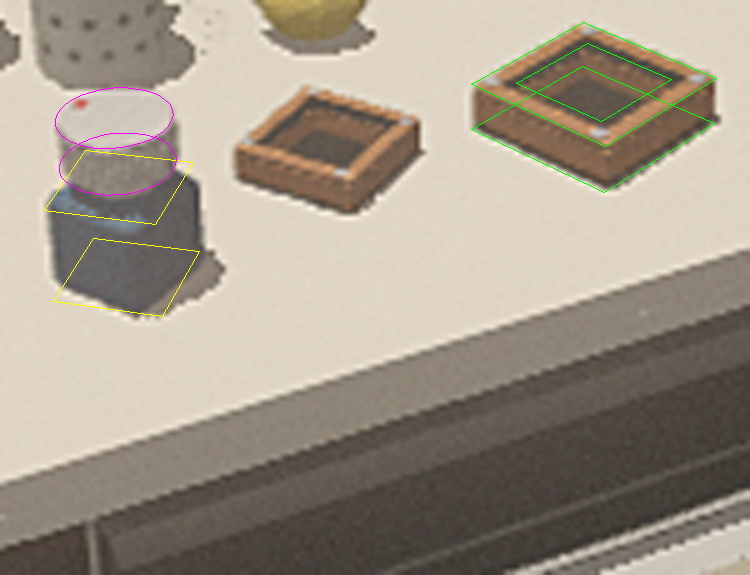

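```bash
cat > f2.py <<'E'
from h import *
C={n:viewer.get_calibration(n) for n in("scene","side")}
im={n:cv2.imread(f"pics/{n}0.png") for n in C}
ks=["scene","side"]
def near(m,c,rad):
    yy,xx=np.mgrid[:384,:512]; return m&(abs(xx-c[0])<rad)&(abs(yy-c[1])<rad)
hm={};bm={}
for n in ks:
    x=im[n].astype(int)
    m=near((x[...,2]-x[...,0])>28,proj(C[n],[[.477,-.0995,.015]])[0],36)
    m=m.astype(np.uint8)
    nn,l,st,_=cv2.connectedComponentsWithStats(m); i=1+st[1:,4].argmax(); pts=cv2.findNonZero((l==i).astype(np.uint8))
    o=np.zeros((384,512),np.uint8); cv2.fillConvexPoly(o,cv2.convexHull(pts),1); hm[n]=o.astype(float)
    b=near((x[...,0]-x[...,2])>12,proj(C[n],[[.46,.195,.03]])[0],28).astype(np.uint8)
    nn,l,st,_=cv2.connectedComponentsWithStats(b); b=(l==1+st[1:,4].argmax()).astype(np.uint8)
    bm[n]=cv2.morphologyEx(b,cv2.MORPH_CLOSE,np.ones((3,3))).astype(float)
    v=im[n].copy(); v[hm[n]>0,1]=255; v[bm[n]>0,2]=255
    cv2.imwrite(f"pics/mask_{n}.png",cv2.resize(v[150:300,140:310],None,fx=4,fy=4,interpolation=0))
for kk in(ks,["scene"],["side"]):
    print("holder",kk,fit([(C[k],hm[k]) for k in kk],lambda p:[box((p[0],p[1],p[2]*100),.1,0,.03)],(.477,-.0995,.2),(.005,.005,.05)))
dot=np.array([.4813,.2038])
dp={"scene":(176.,162.),"side":(176.,230.)}
def cost(p,kk):
    x,y,a=p[0],p[1],np.radians(p[2]*100); e=0
    for k in kk:
        c=C[k]
        m=hullmask(c,[np.vstack([box((x,y,p[2]*100),.06,.003,.05),box((x,y,p[2]*100),.052,.055,.056)]),np.vstack([box((x,y,p[2]*100),.052,.055,.056),cyl(x,y,.022,.062,.064)]),cyl(x,y,.022,.06,.07)])
        m=m*(1-hullmask(c,[cyl(x,y,.03,.07,.0975)]))
        e+=np.abs(m-bm[k]).sum()/bm[k].sum()
        q=proj(c,[[x+.024*np.cos(a),y+.024*np.sin(a),.0975]])[0]
        e+=.02*np.sum((q-dp[k])**2)
    return e
for kk in(ks,["scene"],["side"]):
    p0=np.array([.46,.194,.25]); st=(.005,.005,.05)
    o=minimize(cost,p0,(kk,),method="Nelder-Mead",options=dict(initial_simplex=np.vstack([p0]+[p0+np.eye(3)[i]*st[i] for i in range(3)]),maxiter=200))
    print("jar",kk,o.x,o.fun)
E
python3 f2.py
```

```text
holder ['scene', 'side'] (array([ 0.48200858, -0.10281011,  0.20152451]), np.float64(0.1884815474542593))
holder ['scene'] (array([ 0.477 , -0.0995,  0.2   ]), np.float64(0.11612742503036154))
holder ['side'] (array([ 0.48308852, -0.10287546,  0.21019616]), np.float64(0.04235370935837606))
jar ['scene', 'side'] [0.46002373 0.19400141 0.30121212] 27.35246349045484
jar ['scene'] [0.46092326 0.19425291 0.31944005] 0.19681414671917807
jar ['side'] [0.49274658 0.1732569  0.71536661] 21.914645614826508
```

View pics/mask_scene.png

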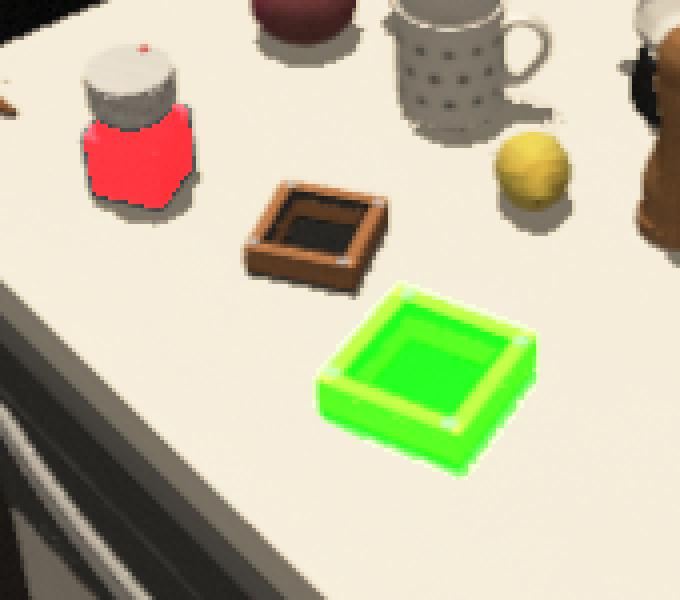

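View pics/mask_side.png

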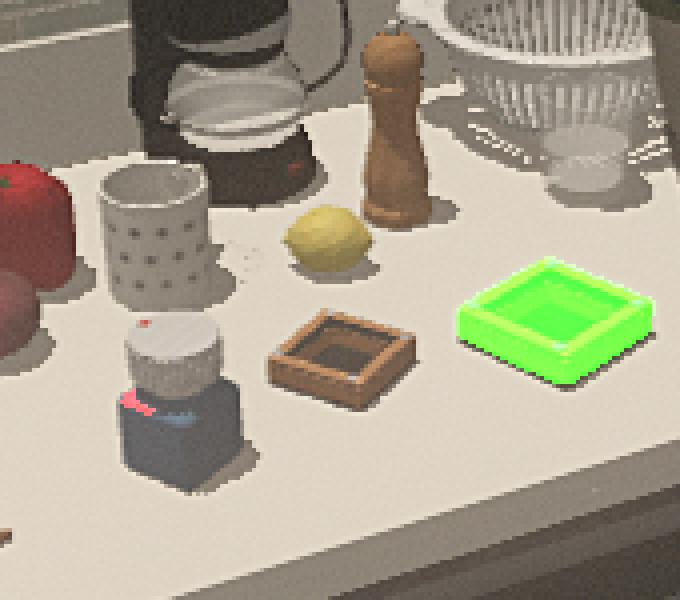

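```bash
python3 - <<'E'
s=open('f2.py').read()
s=s.replace("x=im[n].astype(int)","x=im[n].astype(float); tb=x[(x.sum(2)>np.percentile(x[200:280,180:300].sum(2),60))&(np.arange(384)[:,None]>200)&(np.arange(384)[:,None]<280)&(np.arange(512)>180)&(np.arange(512)<300)]; tb=np.median(tb,0); print(n,tb); x=x/tb*200",1)
s=s.replace("(x[...,2]-x[...,0])>28","((x[...,2]-x[...,0])>30)&(x[...,0]<135)").replace("(x[...,0]-x[...,2])>12","((x[...,0]-x[...,2])>6)&(x[...,0]<130)")
s=s.replace("pts=cv2.findNonZero((l==i).astype(np.uint8))","pts=cv2.findNonZero(cv2.morphologyEx((l==i).astype(np.uint8),cv2.MORPH_OPEN,np.ones((2,2))))")
s=s.replace("e+=.02*","e+=.05*").replace("(.477,-.0995,.2),","(.480,-.101,.19),")
open('f2.py','w').write(s)
E
python3 f2.py
```

```text
scene [219. 238. 246.]
side [197. 213. 223.]
holder ['scene', 'side'] (array([ 0.47853571, -0.10321798,  0.20712401]), np.float64(0.2134653751522772))
holder ['scene'] (array([ 0.4799238 , -0.10155845,  0.2260436 ]), np.float64(0.07885144913615348))
holder ['side'] (array([ 0.47648613, -0.10366423,  0.21022044]), np.float64(0.1242290933467404))
jar ['scene', 'side'] [0.4602359  0.19325793 0.29021706] 0.4689274568809509
jar ['scene'] [0.46039553 0.19360923 0.29066247] 0.1331102325167909
jar ['side'] [0.46059373 0.19174545 0.28936094] 0.3134994486720033
```

View pics/mask_scene.png

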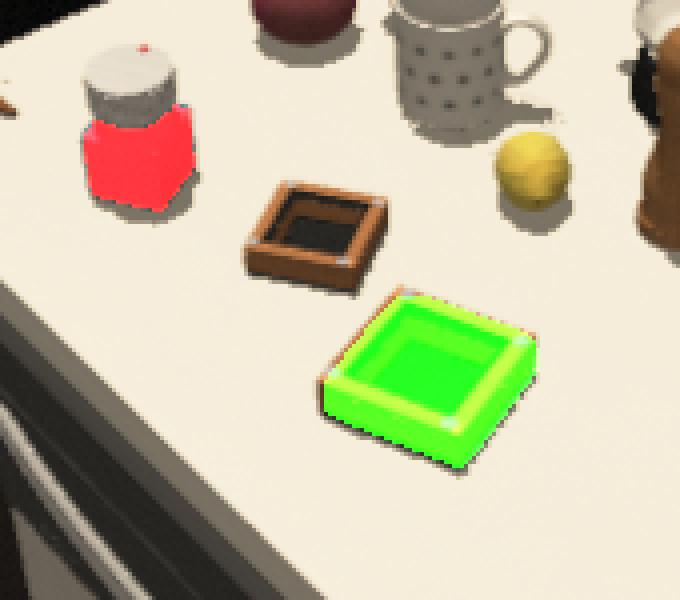

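View pics/mask_side.png

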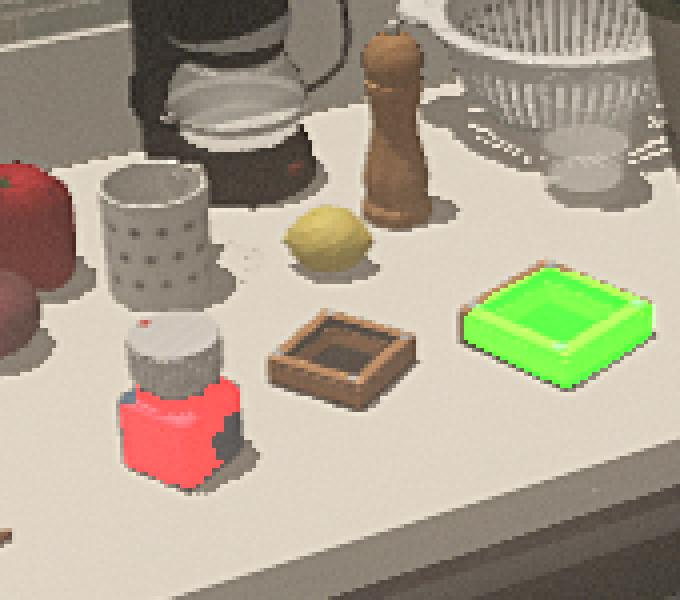

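```bash
sed -i 's/cv2.MORPH_OPEN,np.ones((2,2))/cv2.MORPH_OPEN,np.ones((3,3))/; s/-x\[...,0\])>30)&(x\[...,0\]<135)/-x[...,0])>25)\&(x[...,0]<140)/' f2.py; python3 f2.py | grep holder; cat >> f2.py <<'E'
def draw(v,c,P,k,col,off):
    cv2.polylines(v,[((proj(c,P)+.5-off)*k).round().astype(int)],True,col,1)
import sys
hp=eval(sys.argv[1])
out=[]
for n,o in(("scene",(210,210)),("side",(245,205))):
    o=np.array(o); k=6
    v=cv2.resize(im[n][o[1]:o[1]+65,o[0]:o[0]+65],None,fx=k,fy=k,interpolation=cv2.INTER_CUBIC)
    def sq(p,s,z): return box(p,s,z,z)[[0,2,6,4]]
    for z in(0,.03): draw(v,C[n],sq(hp,.1,z),k,(0,255,0),o)
    draw(v,C[n],sq(hp,.075,.03),k,(255,255,0),o); out.append(v)
cv2.imwrite("pics/ovh.png",np.hstack(out))
E
python3 f2.py "(.4785,-.102,20.5)" >/dev/null
```

```text
holder ['scene', 'side'] (array([ 0.47968508, -0.09830423,  0.20773289]), np.float64(0.4494179004000843))
holder ['scene'] (array([ 0.47964683, -0.09799605,  0.20332144]), np.float64(0.07810778535382719))
holder ['side'] (array([ 0.48389403, -0.10357716,  0.22832305]), np.float64(0.3492172062623499))
```

View pics/ovh.png

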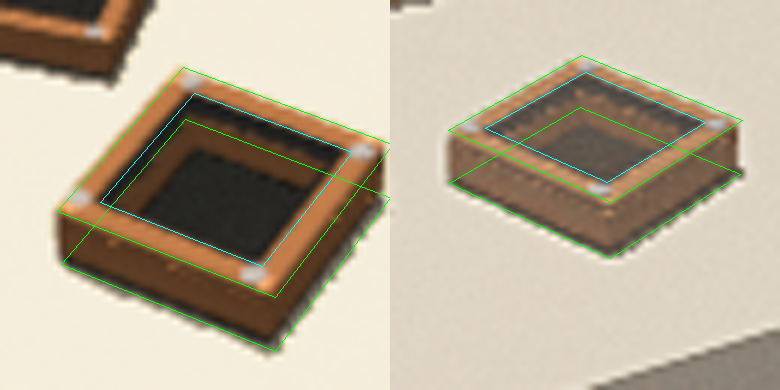

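```bash
cat > plan.py <<'E'
from h import *
import sys,json
def plan(x,y,z,yaw,n,fingers=0):
    s=get_state(); p=np.array(s["eef_pos"]); R0=s["tcp_rot"]; a=R0[2]
    T=np.array([x,y,z]); dy=(yaw-a+180)%360-180
    rows=[]
    for i in range(n):
        t=np.radians(a); d=(T-p)/(n-i)
        v=[d[0]*np.cos(t)+d[1]*np.sin(t), d[0]*np.sin(t)-d[1]*np.cos(t), -d[2]]
        v=[round(100*k,2) for k in v]; w=round(-np.radians(dy/n),3)
        rows.append([v,w,fingers]); p=p+d; a+=dy/n
    print(s["t"],p.round(4),R0.round(2),s["joint_pos"].round(1),s["ft_force"].round(1),s["ft_torque"].round(2),s["gripper_width"].round(4)); print(json.dumps(rows))
a=sys.argv[1:]
if a: plan(*map(float,a[:4]),int(a[4]),*(int(k) for k in a[5:]))
E
python3 plan.py .4603 .1935 .2 113 10
```

```text
Traceback (most recent call last):
  File "plan.py", line 14, in <module>
    if a: plan(*map(float,a[:4]),int(a[4]),*(int(k) for k in a[5:]))
          ~~~~^^^^^^^^^^^^^^^^^^^^^^^^^^^^^^^^^^^^^^^^^^^^^^^^^^^^^^
  File "plan.py", line 12, in plan
    print(s["t"],p.round(4),R0.round(2),s["joint_pos"].round(1),s["ft_force"].round(1),s["ft_torque"].round(2),s["gripper_width"].round(4)); print(json.dumps(rows))
                                                                                                               ^^^^^^^^^^^^^^^^^^^^^^^^
AttributeError: 'float' object has no attribute 'round'
```

```bash
sed -i 's/s\["gripper_width"\].round(4)/round(s["gripper_width"],4)/; s/print(s\["t"\],p.round/print(s["t"],s["eef_pos"].round/' plan.py
python3 plan.py .4603 .1935 .2 113 10
```

```text
1.0 [0.1846 0.5971 0.2226] [180.    -0.   162.82] [-74.1  19.   -3.7  83.7   1.2  77.3  -5.1] [0.5 0.3 0. ] [ 0.01 -0.03  0.02] 0.0867
[[[-3.83, -3.04, 0.23], 0.087, 0], [[-4.08, -2.7, 0.23], 0.087, 0], [[-4.3, -2.33, 0.23], 0.087, 0], [[-4.48, -1.95, 0.23], 0.087, 0], [[-4.63, -1.56, 0.23], 0.087, 0], [[-4.75, -1.15, 0.23], 0.087, 0], [[-4.83, -0.73, 0.23], 0.087, 0], [[-4.88, -0.31, 0.23], 0.087, 0], [[-4.89, 0.12, 0.23], 0.087, 0], [[-4.86, 0.54, 0.23], 0.087, 0]]
```

Emit:
drive_tool --increments '[[[-3.8, -3.0, 0.2], 0.087, 0], [[-4.1, -2.7, 0.2], 0.087, 0], [[-4.3, -2.3, 0.2], 0.087, 0], [[-4.5, -2.0, 0.2], 0.087, 0], [[-4.6, -1.6, 0.2], 0.087, 0], [[-4.7, -1.2, 0.2], 0.087, 0], [[-4.8, -0.7, 0.2], 0.087, 0]]' --force 60

```text
t: 1.88
eef_pos: [0.3775, 0.3084, 0.2078]
tcp_rot: [179.9, -0.2, 127.2]
ft_force: [1.0, -0.2, 0.4]
gripper_width: 0.0873
```

```bash
python3 plan.py .4603 .1935 .19 113 6
```

```text
1.875 [0.3775 0.3084 0.2078] [ 1.7990e+02 -1.5000e-01  1.2722e+02] [-55.4   1.7  11.2 105.8  -0.5  72.4  -6.9] [ 1.  -0.2  0.4] [-0.02 -0.05  0.05] 0.0873
[[[-2.36, -0.06, 0.3], 0.041, 0], [[-2.36, 0.04, 0.3], 0.041, 0], [[-2.36, 0.14, 0.3], 0.041, 0], [[-2.35, 0.23, 0.3], 0.041, 0], [[-2.34, 0.33, 0.3], 0.041, 0], [[-2.32, 0.43, 0.3], 0.041, 0]]
```

Emit:
drive_tool --increments '[[[-2.4, 0, 0.3], 0.041, 0], [[-2.4, 0.0, 0.3], 0.041, 0], [[-2.4, 0.1, 0.3], 0.041, 0], [[-2.4, 0.2, 0.3], 0.041, 0], [[-2.3, 0.3, 0.3], 0.041, 0], [[-2.3, 0.4, 0.3], 0.041, 0], [[0, 0, 0], 0, 0]]'

```text
t: 2.75
eef_pos: [0.4652, 0.1837, 0.1883]
tcp_rot: [179.9, -0.2, 112.1]
ft_force: [-0.2, -0.7, 0.2]
gripper_width: 0.0872
```

```bash
python3 plan.py .4603 .1935 .066 113 5; python3 - <<'E'
from h import *
for n in("scene","side"):
    im=viewer.capture(n); cv2.imwrite(f"pics/{n}1.png",im)
E
```

```text
2.75 [0.4652 0.1837 0.1883] [ 1.7992e+02 -1.7000e-01  1.1214e+02] [-46.    4.   20.3 106.   -1.7  70.1  -3. ] [-0.2 -0.7  0.2] [-0.02  0.04  0.04] 0.0872
[[[0.22, -0.02, 2.45], -0.003, 0], [[0.22, -0.02, 2.45], -0.003, 0], [[0.22, -0.01, 2.45], -0.003, 0], [[0.22, -0.01, 2.45], -0.003, 0], [[0.22, -0.01, 2.45], -0.003, 0]]
```

View pics/scene1.png

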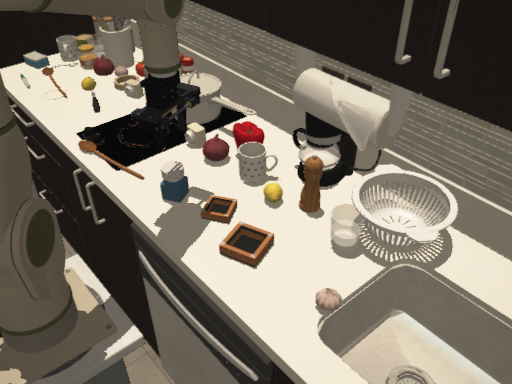

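View pics/side1.png

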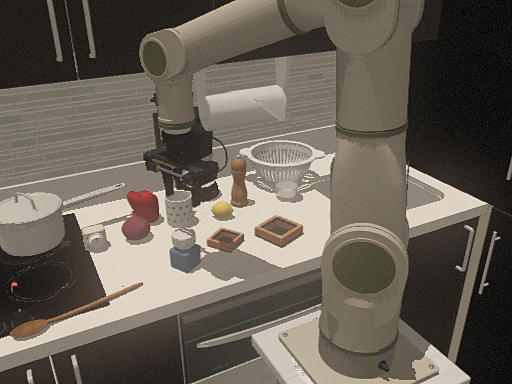

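Emit:
drive_tool --increments '[[[0.4, 0, 2.0], 0, 0], [[0.4, 0, 2.0], 0, 0], [[0.3, 0, 2.0], 0, 0], [[0.1, 0, 0], 0, 0]]'

```text
t: 3.35
eef_pos: [0.4582, 0.2014, 0.1277]
tcp_rot: [179.8, -0.3, 112.8]
ft_force: [0.0, 0.7, 0.5]
gripper_width: 0.0869
```

```bash
python3 plan.py .4603 .1935 .067 113 4; python3 - <<'E'
from h import *
o=[]
for n,(a,b) in(("scene",(100,80)),("side",(120,150))):
    im=viewer.capture(n); o.append(cv2.resize(im[b:b+150,a:a+150],(400,400),interpolation=3))
cv2.imwrite("pics/2.png",np.hstack(o))
E
```

```text
3.35 [0.4582 0.2014 0.1277] [179.84  -0.32 112.75] [-46.6   7.5  19.3 110.1  -3.1  62.6  -3.3] [0.  0.7 0.5] [-0.11  0.08 -0.01] 0.0869
[[[-0.2, -0.03, 1.52], -0.001, 0], [[-0.2, -0.03, 1.52], -0.001, 0], [[-0.2, -0.03, 1.52], -0.001, 0], [[-0.2, -0.03, 1.52], -0.001, 0]]
```

View pics/2.png

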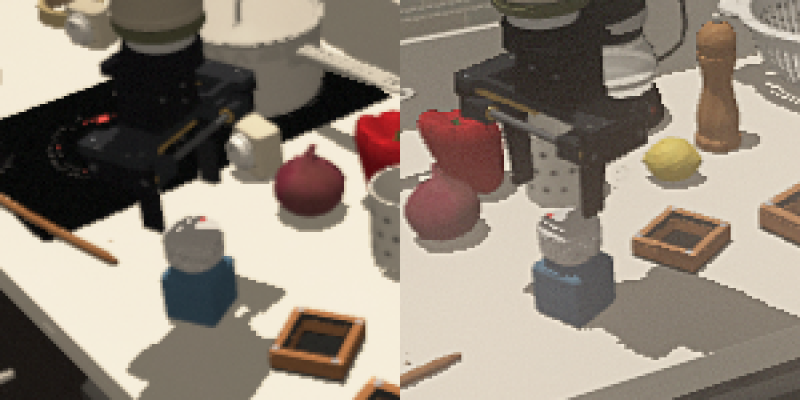

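Emit:
drive_tool --increments '[[[-0.6, 0, 0.5], 0, 0], [[-0.2, 0, 1.4], 0, 0], [[0, 0, 1.4], 0, 0], [[0, 0, 1.4], 0, 0], [[0, 0, 0.8], 0, 0], [[0, 0, 0], 0, 0]]'

```text
t: 4.2
eef_pos: [0.4634, 0.1942, 0.0714]
tcp_rot: [179.6, -0.4, 112.7]
ft_force: [-0.0, 0.0, -0.3]
gripper_width: 0.087
```

```bash
python3 plan.py .4603 .1935 .067 113 2; python3 - <<'E'
from h import *
o=[]
for n,(a,b) in(("scene",(100,80)),("side",(120,150))):
    im=viewer.capture(n); o.append(cv2.resize(im[b:b+150,a:a+150],(400,400),interpolation=3))
cv2.imwrite("pics/3.png",np.hstack(o))
E
```

```text
4.2 [0.4634 0.1942 0.0714] [179.61  -0.36 112.71] [-45.4  11.9  19.5 113.1  -5.2  55.4  -0.7] [-0.   0.  -0.3] [-0.13  0.02  0.03] 0.087
[[[0.03, -0.16, 0.22], -0.003, 0], [[0.03, -0.16, 0.22], -0.003, 0]]
```

View pics/3.png

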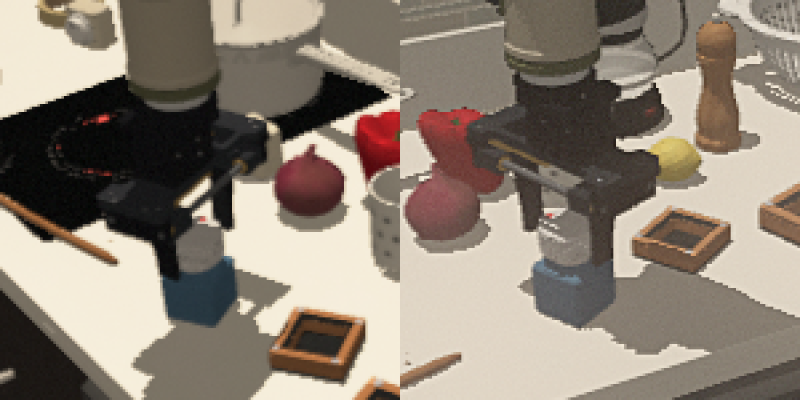

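Emit:
drive_tool --increments '[[[0, -0.3, 0.4], 0, 0], [[0, 0, 0], 0, 255], [[0, 0, 0], 0, 255], [[0, 0, 0], 0, 255], [[0, 0, 0], 0, 255], [[0, 0, 0], 0, 255]]' --force 60

```text
t: 5.05
eef_pos: [0.461, 0.1935, 0.069]
tcp_rot: [179.5, -0.4, 112.7]
ft_force: [-0.5, -0.9, 1.0]
gripper_width: 0.0597
```

```bash
python3 plan.py .4603 .1935 .067 113 2
```

```text
5.05 [0.461  0.1935 0.069 ] [179.49  -0.41 112.72] [-45.4  11.7  19.4 113.7  -5.2  54.9  -0.7] [-0.5 -0.9  1. ] [-0.23  0.33 -0.01] 0.0597
[[[0.01, -0.03, 0.1], -0.002, 0], [[0.01, -0.03, 0.1], -0.002, 0]]
```

Emit:
drive_tool --increments '[[[0, 0, -0.8], 0, 255], [[0, 0, -1.5], 0, 255], [[0, 0, -1.5], 0, 255], [[0, 0, -1.5], 0, 255], [[0, 0, -1.0], 0, 255], [[0, 0, 0], 0, 255]]'

```text
t: 5.8
eef_pos: [0.4612, 0.1929, 0.1372]
tcp_rot: [179.4, -0.4, 112.7]
ft_force: [0.8, -0.1, -3.0]
gripper_width: 0.0598
```

```bash
python3 plan.py .4785 -.102 .132 105 9 255; python3 - <<'E'
from h import *
o=[]
for n,(a,b) in(("scene",(100,80)),("side",(120,150))):
    im=viewer.capture(n); cv2.imwrite(f"pics/{n}4.png",im); o.append(cv2.resize(im[b:b+150,a:a+150],(400,400),interpolation=3))
cv2.imwrite("pics/4.png",np.hstack(o))
E
```

```text
5.8 [0.4612 0.1929 0.1372] [179.38  -0.42 112.7 ] [-46.2   6.5  19.8 110.   -2.9  63.2  -2.5] [ 0.8 -0.1 -3. ] [-0.08 -0.01 -0.01] 0.0598
[[[-3.1, -1.09, 0.06], 0.015, 255], [[-3.11, -1.04, 0.06], 0.015, 255], [[-3.13, -0.99, 0.06], 0.015, 255], [[-3.14, -0.95, 0.06], 0.015, 255], [[-3.16, -0.9, 0.06], 0.015, 255], [[-3.17, -0.85, 0.06], 0.015, 255], [[-3.18, -0.81, 0.06], 0.015, 255], [[-3.19, -0.76, 0.06], 0.015, 255], [[-3.2, -0.71, 0.06], 0.015, 255]]
```

View pics/4.png

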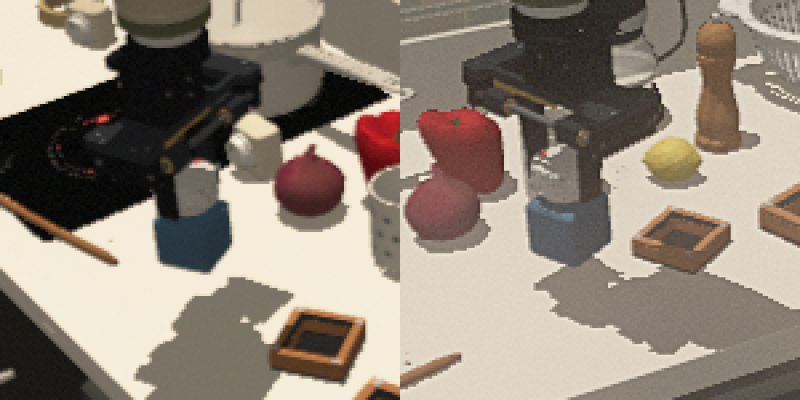

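Emit:
drive_tool --increments '[[[-1.5, -0.5, 0.0], 0.01, 255], [[-3.1, -1.1, 0.0], 0.015, 255], [[-3.1, -1.0, 0.0], 0.015, 255], [[-3.1, -1.0, 0.0], 0.015, 255], [[-3.1, -1.0, 0.0], 0.015, 255], [[-3.1, -0.9, 0.0], 0.015, 255], [[-3.1, -0.9, 0.0], 0.015, 255], [[-3.1, -0.8, 0.0], 0.015, 255], [[-2.5, -0.7, 0.0], 0.015, 255], [[-1, 0, 0.0], 0, 255], [[0, 0, 0], 0, 255]]'

```text
t: 7.28
eef_pos: [0.4671, -0.1054, 0.1287]
tcp_rot: [-179.9, -0.4, 104.4]
ft_force: [-1.1, 0.4, -4.2]
gripper_width: 0.0599
```

```bash
python3 plan.py .4785 -.102 .132 105 2 255
```

```text
7.275 [ 0.4671 -0.1054  0.1287] [-179.92   -0.37  104.39] [-26.6   5.   36.1 113.4  -3.7  62.8  25.4] [-1.1  0.4 -4.2] [-0.08  0.05  0.01] 0.0599
[[[0.03, 0.59, -0.16], -0.005, 255], [[0.02, 0.6, -0.16], -0.005, 255]]
```

Emit:
drive_tool --increments '[[[0.1, 1.0, -0.3], 0, 255], [[0, 0.2, 0], -0.005, 255], [[0, 0, 0], 0, 255]]'

```text
t: 7.65
eef_pos: [0.4796, -0.0985, 0.1317]
tcp_rot: [-179.9, -0.4, 104.9]
ft_force: [0.2, 1.0, -3.7]
gripper_width: 0.0597
```

```bash
python3 plan.py .4785 -.102 .132 105 2 255; python3 - <<'E'
from h import *
o=[]
for n,(a,b) in(("scene",(170,110)),("side",(210,130))):
    im=viewer.capture(n); cv2.imwrite(f"pics/{n}5.png",im); o.append(cv2.resize(im[b:b+150,a:a+150],(400,400),interpolation=3))
cv2.imwrite("pics/5.png",np.hstack(o)); 
E
```

```text
7.65 [ 0.4796 -0.0985  0.1317] [-179.9    -0.42  104.93] [-26.9   6.5  35.8 111.7  -4.6  63.3  25.8] [ 0.2  1.  -3.7] [-0.11  0.06 -0.07] 0.0597
[[[-0.15, -0.1, -0.02], -0.001, 255], [[-0.15, -0.1, -0.02], -0.001, 255]]
```

View pics/5.png

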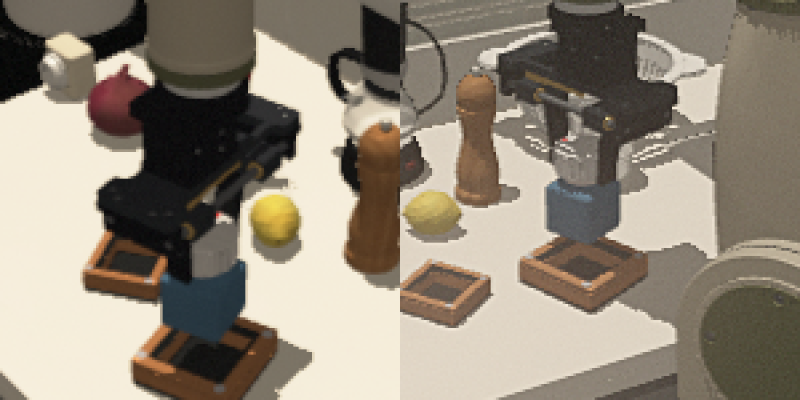

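```bash
cat > f3.py <<'E'
from h import *
import sys
tag=sys.argv[1]; jp=eval(sys.argv[2]); zb=float(sys.argv[3]); dofit=len(sys.argv)>4
C={n:viewer.get_calibration(n) for n in("scene","side")}
im={n:cv2.imread(f"pics/{n}{tag}.png") for n in C}
tb={"scene":np.array([219,238,246.]),"side":np.array([197,213,223.])}
bm={}
for n in C:
    x=im[n]/tb[n]*200; c=proj(C[n],[[jp[0],jp[1],zb+.03]])[0]
    yy,xx=np.mgrid[:384,:512]
    b=((x[...,0]-x[...,2])>6)&(x[...,0]<130)&(abs(xx-c[0])<25)&(abs(yy-c[1])<25)
    nn,l,st,_=cv2.connectedComponentsWithStats(b.astype(np.uint8)); b=(l==1+st[1:,4].argmax()).astype(np.uint8)
    o=np.zeros((384,512),np.uint8); cv2.fillConvexPoly(o,cv2.convexHull(cv2.findNonZero(b)),1); bm[n]=o.astype(float)
def cost(p,kk):
    e=0
    for k in kk:
        m=hullmask(C[k],[np.vstack([box((p[0],p[1],p[2]*100),.0595,zb+.002,zb+.054)])])
        w=1-hullmask(C[k],[cyl(p[0],p[1],.032,zb+.056,zb+.1)])
        e+=(w*np.abs(m-bm[k])).sum()/bm[k].sum()
    return e
if dofit:
  for kk in(["scene","side"],["scene"],["side"]):
    p0=np.array([jp[0],jp[1],jp[2]/100]); st=(.004,.004,.06)
    o=minimize(cost,p0,(kk,),method="Nelder-Mead",options=dict(initial_simplex=np.vstack([p0]+[p0+np.eye(3)[i]*st[i] for i in range(3)]),maxiter=200)); print(kk,o.x,o.fun)
def draw(v,c,P,k,col,off): cv2.polylines(v,[((proj(c,P)+.5-off)*k).round().astype(int)],True,col,1)
def sq(p,s,z): return box(p,s,z,z)[[0,2,6,4]]
out=[]
for n in C:
    o=(proj(C[n],[[jp[0],jp[1],zb+.04]])[0]-35).round(); k=5.7; oi=o.astype(int)
    v=cv2.resize(im[n][oi[1]:oi[1]+70,oi[0]:oi[0]+70],None,fx=k,fy=k,interpolation=3)
    for z in(zb,zb+.056): draw(v,C[n],sq(jp,.06,z),k,(0,255,255),o)
    for z in(.0,.03): draw(v,C[n],sq((.4785,-.102,20.5),.1,z),k,(0,255,0),o)
    draw(v,C[n],cyl(jp[0],jp[1],.03,zb+.07,zb+.07)[::2],k,(255,0,255),o)
    a=np.radians(jp[2]);draw(v,C[n],cyl(jp[0]+.024*np.cos(a),jp[1]+.024*np.sin(a),.003,zb+.0975,zb+.0975)[::2],k,(255,0,255),o)
    out.append(v)
cv2.imwrite(f"pics/f{tag}.png",np.hstack(out))
E
python3 f3.py 5 "(.4796,-.0985,20.5)" .0627 fit
```

```text
['scene', 'side'] [ 0.47837344 -0.09854948  0.32582031] 0.14532782750110457
['scene'] [ 0.47855459 -0.097104    0.31862815] 0.05381175812054461
['side'] [ 0.48173272 -0.10135953  0.34628571] 0.053663526188050856
```

View pics/f5.png

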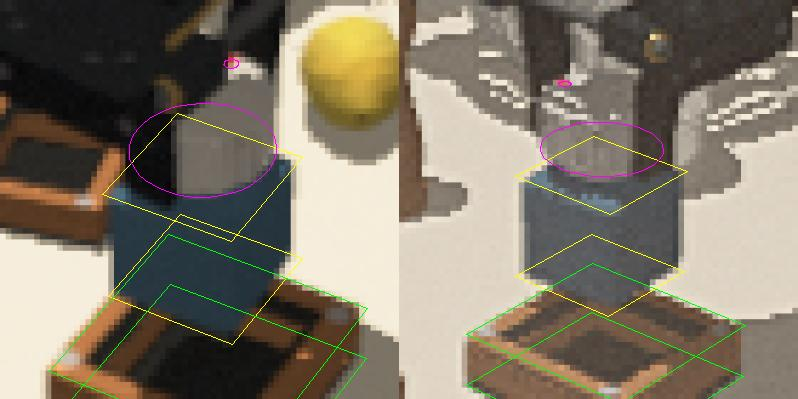

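```bash
sed -i 's/^    a=np.radians(jp\[2\]);draw.*$//' f3.py
cat >> f3.py <<'E'
for n in C:
    x=im[n].astype(int); c=proj(C[n],[[jp[0],jp[1],zb+.0975]])[0]; yy,xx=np.mgrid[:384,:512]
    s=(x[...,2]-x[...,1]).clip(0)*((x[...,2]-np.maximum(x[...,1],x[...,0]))>45)*(abs(xx-c[0])<14)*(abs(yy-c[1])<12)
    if s.sum():
        u=((xx*s).sum()/s.sum(),(yy*s).sum()/s.sum()); p=onz(C[n],u,zb+.0975); d=p[:2]-jp[:2]; print(n,u,p,np.hypot(*d),np.degrees(np.arctan2(d[1],d[0])),(s>0).sum())
E
python3 f3.py 5 "(.4793,-.0985,31)" .0627
```

```text
scene (np.float64(251.21913580246914), np.float64(190.0648148148148)) [ 0.50381378 -0.08880057  0.1602    ] 0.026362936965492093 21.587349619038694 4
side (np.float64(271.39719626168227), np.float64(182.0)) [ 0.50321317 -0.09033976  0.1602    ] 0.025267160015835965 18.841924497514515 2
```

View pics/f5.png

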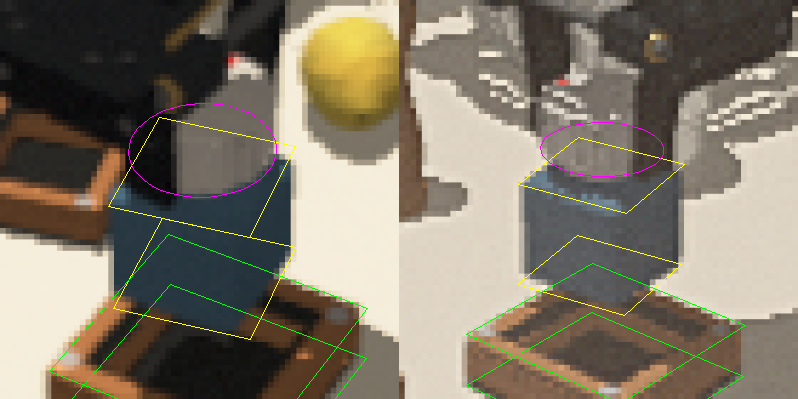

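```bash
cat > f4.py <<'E'
exec(open('f3.py').read().split("if dofit")[0])
def rbox(p,s,rr,z0,z1):
    a=np.radians(p[2]);h=s/2-rr;o=[]
    for i in(-1,1):
        for j in(-1,1):
            for t in np.linspace(0,2*np.pi,24,endpoint=False):
                u,v=i*h+rr*np.cos(t),j*h+rr*np.sin(t)
                for z in(z0,z1): o.append([p[0]+u*np.cos(a)-v*np.sin(a),p[1]+u*np.sin(a)+v*np.cos(a),z])
    return np.array(o)
def cost2(p,kk,rr):
    e=0
    for k in kk:
        m=hullmask(C[k],[np.vstack([rbox((p[0],p[1],p[2]*100),.06,rr,zb+.001,zb+.05),rbox((p[0],p[1],p[2]*100),.05,rr,zb+.055,zb+.056)])])
        w=1-hullmask(C[k],[cyl(p[0],p[1],.032,zb+.056,zb+.1)])
        e+=(w*np.abs(m-bm[k])).sum()/bm[k].sum()
    return e
for rr in(.006,.009,.012):
  for kk in(["scene"],["side"]):
   for y0 in(0.12,.28):
    p0=np.array([jp[0],jp[1],y0]); st=(.004,.004,.06)
    o=minimize(cost2,p0,(kk,rr),method="Nelder-Mead",options=dict(initial_simplex=np.vstack([p0]+[p0+np.eye(3)[i]*st[i] for i in range(3)]),maxiter=200)); print(rr,kk,o.x.round(4),o.fun)
E
python3 f4.py 5 "(.4793,-.0985,22)" .0627; echo; python3 f4.py 0 "(.4603,.1937,27)" 0
```

```text
0.006 ['scene'] [ 0.4793 -0.0954  0.2486] 0.02805357753315185
0.006 ['scene'] [ 0.4797 -0.095   0.2456] 0.028152454442536636
0.006 ['side'] [ 0.4848 -0.103   0.2908] 0.032579909128262856
0.006 ['side'] [ 0.4836 -0.1024  0.2792] 0.03263407809050444
0.009 ['scene'] [ 0.4795 -0.0961  0.2285] 0.02335573316598828
0.009 ['scene'] [ 0.4796 -0.0957  0.2345] 0.022304229045794245
0.009 ['side'] [ 0.4849 -0.1029  0.197 ] 0.032503068473531856
0.009 ['side'] [ 0.4842 -0.1018  0.2506] 0.029675025862376487
0.012 ['scene'] [ 0.4794 -0.0965  0.1891] 0.031786728026519544
0.012 ['scene'] [ 0.4796 -0.0963  0.1947] 0.03053716018930909
0.012 ['side'] [ 0.485  -0.1015  0.1993] 0.041371875210565325
0.012 ['side'] [ 0.4841 -0.1015  0.2312] 0.04584562374238827

0.006 ['scene'] [0.461  0.1958 0.3085] 0.032903679803801225
0.006 ['scene'] [0.461  0.1962 0.2968] 0.03563632540266164
0.006 ['side'] [0.4663 0.1913 0.3701] 0.07319761056310144
0.006 ['side'] [0.4661 0.1913 0.3135] 0.07834415006857294
0.009 ['scene'] [0.4609 0.1951 0.2892] 0.030811137776815024
0.009 ['scene'] [0.4613 0.1958 0.2911] 0.030229128702875023
0.009 ['side'] [0.4655 0.1919 0.3697] 0.06322411012985821
0.009 ['side'] [0.4656 0.1914 0.3267] 0.06451240911933986
0.012 ['scene'] [0.4608 0.1954 0.283 ] 0.03814860207739135
0.012 ['scene'] [0.4612 0.1954 0.2549] 0.03851900833984141
0.012 ['side'] [0.466  0.1922 0.3495] 0.06049019034011029
0.012 ['side'] [0.4654 0.1921 0.3207] 0.06043074133370059
```

Emit:
drive_tool --increments '[[[-0.3, -0.2, 0.2], 0, 255], [[0, 0, 1.2], 0, 255], [[0, 0, 1.2], 0, 255], [[0, 0, 0.8], 0, 255], [[0, 0, 0], 0, 255]]'

```text
t: 8.38
eef_pos: [0.4771, -0.1021, 0.0944]
tcp_rot: [-179.8, -0.4, 104.9]
ft_force: [0.5, -0.6, -2.9]
gripper_width: 0.06
```

```bash
python3 plan.py .478 -.101 .09 105 2 255; python3 - <<'E'
from h import *
o=[]
for n,(a,b) in(("scene",(190,170)),("side",(230,170))):
    im=viewer.capture(n); cv2.imwrite(f"pics/{n}6.png",im); o.append(cv2.resize(im[b:b+100,a:a+100],(400,400),interpolation=3))
cv2.imwrite("pics/6.png",np.hstack(o)); 
E
```

```text
8.375 [ 0.4771 -0.1021  0.0944] [-179.82   -0.45  104.88] [-25.8   9.5  35.8 114.   -6.9  58.8  28. ] [ 0.5 -0.6 -2.9] [-0.06  0.02 -0.01] 0.06
[[[0.04, 0.06, 0.22], -0.001, 255], [[0.04, 0.06, 0.22], -0.001, 255]]
```

View pics/6.png

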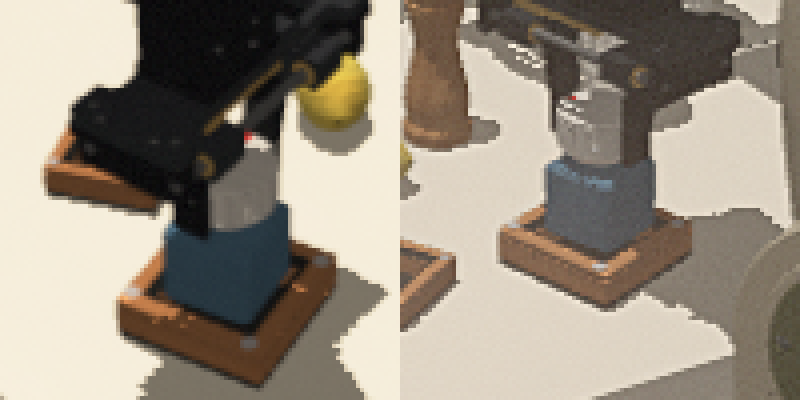

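Emit:
drive_tool --increments '[[[0, 0, 0.4], 0, 255], [[0, 0, 0.4], 0, 255], [[0, 0, 0.4], 0, 255]]'

```text
t: 8.85
eef_pos: [0.4813, -0.1011, 0.0861]
tcp_rot: [179.7, -0.4, 104.9]
ft_force: [-2.0, 0.0, -2.1]
gripper_width: 0.0601
```

```bash
python3 plan.py .478 -.101 .075 105 2 255
```

```text
8.85 [ 0.4813 -0.1011  0.0861] [179.65  -0.43 104.94] [-25.6  10.4  35.6 114.3  -7.8  57.3  28.7] [-2.   0.  -2.1] [-0.03  0.38  0.06] 0.0601
[[[0.05, -0.16, 0.56], -0.0, 255], [[0.05, -0.16, 0.56], -0.0, 255]]
```

Emit:
drive_tool --increments '[[[0, -0.3, 0.2], 0, 255], [[0, 0, 0.4], 0, 255], [[0, 0, 0.4], 0, 255]]'

```text
t: 9.22
eef_pos: [0.4781, -0.1016, 0.0753]
tcp_rot: [179.6, -0.4, 105.0]
ft_force: [1.4, 0.8, -2.8]
gripper_width: 0.0598
```

```bash
python3 plan.py .478 -.101 .075 105 2 255
```

```text
9.225 [ 0.4781 -0.1016  0.0753] [179.65  -0.44 104.95] [-25.3  11.   35.5 115.3  -8.3  55.9  29.3] [ 1.4  0.8 -2.8] [ 0.04 -0.23  0.04] 0.0598
[[[0.03, 0.0, 0.02], -0.0, 255], [[0.03, 0.0, 0.02], -0.0, 255]]
```

Emit:
drive_tool --increments '[[[0, 0, 0.2], 0, 255], [[0, 0, 0.2], 0, 255]]'

```text
t: 9.48
eef_pos: [0.4785, -0.1019, 0.0723]
tcp_rot: [179.6, -0.5, 104.9]
ft_force: [-7.4, 1.7, 22.2]
gripper_width: 0.06
```

```bash
python3 plan.py .478 -.101 .075 105 2 255; python3 - <<'E'
from h import *
o=[]
for n,(a,b) in(("scene",(190,170)),("side",(230,170))):
    im=viewer.capture(n); cv2.imwrite(f"pics/{n}7.png",im); o.append(cv2.resize(im[b:b+100,a:a+100],(400,400),interpolation=3))
cv2.imwrite("pics/7.png",np.hstack(o)); 
E
```

```text
9.475 [ 0.4785 -0.1019  0.0723] [179.63  -0.47 104.93] [-25.2  11.3  35.5 115.3  -8.7  55.5  29.6] [-7.4  1.7 22.2] [0.37 1.59 0.05] 0.06
[[[0.05, -0.01, -0.13], -0.001, 255], [[0.05, -0.01, -0.13], -0.001, 255]]
```

View pics/7.png

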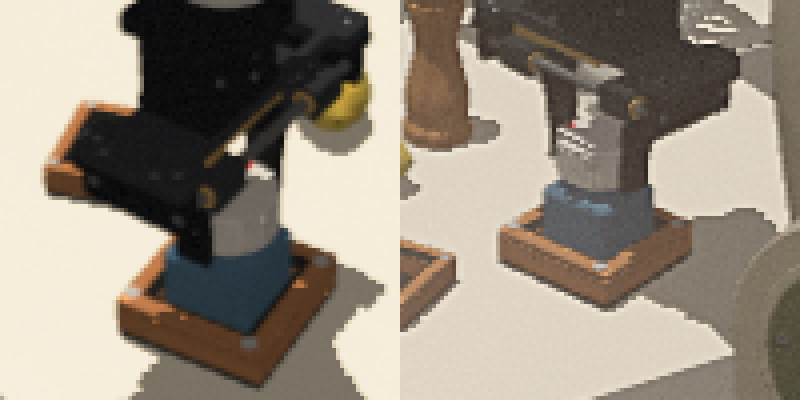

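Emit:
drive_tool --increments '[[[0, -0.1, -0.15], 0, 255], [[0, 0, 0], -0.08, 255], [[0, 0, 0], -0.1, 255], [[0, 0, 0], -0.1, 255]]'

```text
t: 10.07
eef_pos: [0.4789, -0.1018, 0.0755]
tcp_rot: [179.3, -0.4, 121.3]
ft_force: [0.1, 1.5, 2.7]
gripper_width: 0.06
```

```bash
python3 plan.py .478 -.102 .073 155 2 255
```

```text
10.075 [ 0.4789 -0.1018  0.0755] [179.33  -0.37 121.33] [-23.4  10.8  33.5 115.2  -8.   55.8  45.5] [0.1 1.5 2.7] [ 0.27  0.06 -0.19] 0.06
[[[0.01, -0.04, 0.12], -0.294, 255], [[0.02, -0.04, 0.12], -0.294, 255]]
```

Emit:
drive_tool --increments '[[[0, 0, 0.1], -0.1, 255], [[0, 0, 0.05], -0.1, 255], [[0, 0, 0.05], -0.1, 255]]'

```text
t: 10.45
eef_pos: [0.4793, -0.1003, 0.0751]
tcp_rot: [179.1, -0.3, 139.1]
ft_force: [-5.6, 3.0, 10.2]
gripper_width: 0.06
```

```bash
python3 plan.py .478 -.102 .073 155 2 255;python3 - <<'E'
from h import *
o=[]
for n,(a,b) in(("scene",(190,170)),("side",(230,170))):
    im=viewer.capture(n); cv2.imwrite(f"pics/{n}8.png",im); o.append(cv2.resize(im[b:b+100,a:a+100],(400,400),interpolation=3))
cv2.imwrite("pics/8.png",np.hstack(o)); 
E
```

```text
10.45 [ 0.4793 -0.1003  0.0751] [179.1   -0.29 139.05] [-21.4  10.7  31.2 115.   -7.8  55.8  62.8] [-5.6  3.  10.2] [ 0.7   1.25 -0.18] 0.06
[[[-0.01, -0.1, 0.1], -0.139, 255], [[0.01, -0.1, 0.1], -0.139, 255]]
```

View pics/8.png

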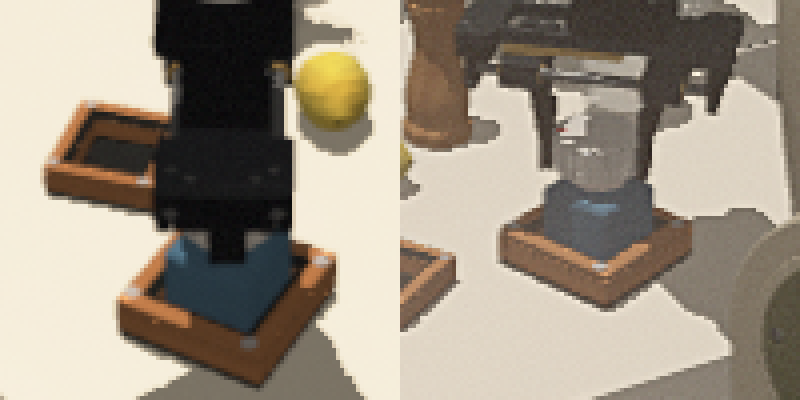

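Emit:
drive_tool --increments '[[[0, -0.1, 0], -0.1, 255], [[0, 0, 0], -0.1, 255], [[0, 0, 0], 0, 255]]'

```text
t: 10.92
eef_pos: [0.4789, -0.1006, 0.0765]
tcp_rot: [179.0, -0.2, 150.9]
ft_force: [-1.6, 0.5, 5.2]
gripper_width: 0.0601
```

```bash
python3 plan.py .478 -.102 .073 155 2 255
```

```text
10.925 [ 0.4789 -0.1006  0.0765] [ 1.7896e+02 -1.5000e-01  1.5087e+02] [-20.1  10.4  29.9 115.   -7.5  56.   74.4] [-1.6  0.5  5.2] [0.02 0.49 0.09] 0.0601
[[[0.0, -0.08, 0.18], -0.036, 255], [[0.01, -0.08, 0.18], -0.036, 255]]
```

Emit:
drive_tool --increments '[[[0, 0, 0], -0.05, 255], [[0, 0, 0], -0.04, 255]]'

```text
t: 11.18
eef_pos: [0.4786, -0.1006, 0.0767]
tcp_rot: [178.9, -0.1, 156.1]
ft_force: [-0.6, 2.5, 0.3]
gripper_width: 0.0599
```

```bash
python3 plan.py .478 -.102 .073 158 2 255; python3 - <<'E'
from h import *
o=[]
for n,(a,b) in(("scene",(190,170)),("side",(230,170))):
    im=viewer.capture(n); cv2.imwrite(f"pics/{n}9.png",im); o.append(cv2.resize(im[b:b+100,a:a+100],(400,400),interpolation=3))
cv2.imwrite("pics/9.png",np.hstack(o)); 
E
```

```text
11.175 [ 0.4786 -0.1006  0.0767] [ 1.7894e+02 -1.1000e-01  1.5613e+02] [-19.5  10.4  29.3 114.9  -7.4  56.1  79.6] [-0.6  2.5  0.3] [ 0.22  0.31 -0.1 ] 0.0599
[[[-0.0, -0.07, 0.19], -0.016, 255], [[-0.0, -0.07, 0.19], -0.016, 255]]
```

View pics/9.png

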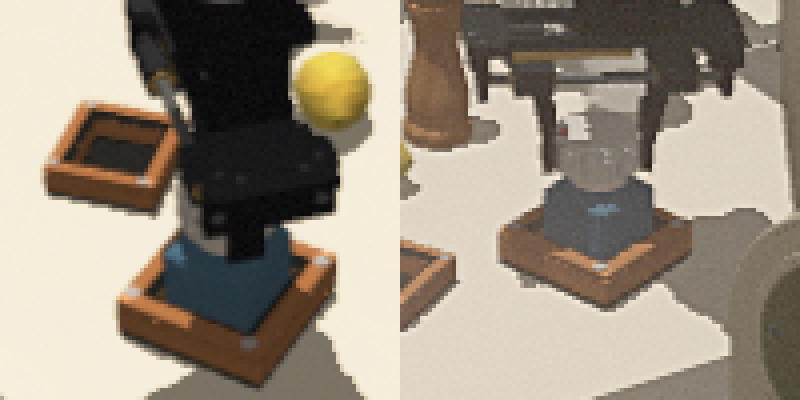

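```bash
python3 - <<'E'
from h import *
c=viewer.get_calibration("side")
for t,z in(("7",.1035),("8",.1035),("9",.1038)):
    im=cv2.imread(f"pics/side{t}.png").astype(int); yy,xx=np.mgrid[:384,:512]
    q=im[...,2]-np.maximum(im[...,1],im[...,0])
    s=q.clip(0)*(q>30)*(abs(xx-270)<10)*(abs(yy-201)<8)
    ys,xs=np.nonzero(s); 
    u=((xx*s).sum()/s.sum(),(yy*s).sum()/s.sum()); p=onz(c,u,z); print(t,u,len(xs),p.round(4))
    for cc in((.4785,-.1018),(.480,-.101),(.481,-.103)):
        d=p[:2]-cc; print(cc,np.hypot(*d).round(4),np.degrees(np.arctan2(d[1],d[0])).round(1))
E
```

```text
7 (np.float64(272.44444444444446), np.float64(200.7826086956522)) 4 [ 0.4977 -0.0912  0.1035]
(0.4785, -0.1018) 0.0219 28.9
(0.48, -0.101) 0.0202 28.9
(0.481, -0.103) 0.0204 35.2
8 (np.float64(269.951724137931), np.float64(202.0)) 3 [ 0.4944 -0.0813  0.1035]
(0.4785, -0.1018) 0.0259 52.1
(0.48, -0.101) 0.0244 53.7
(0.481, -0.103) 0.0255 58.2
9 (np.float64(270.21989528795814), np.float64(202.64921465968587)) 5 [ 0.4901 -0.0797  0.1038]
(0.4785, -0.1018) 0.0249 62.3
(0.48, -0.101) 0.0235 64.6
(0.481, -0.103) 0.025 68.7
```

Emit:
drive_tool --increments '[[[0, 0, 0], -0.05, 255], [[0, 0, 0], -0.03, 255], [[0, 0, 0], 0, 255]]'

```text
t: 11.65
eef_pos: [0.4786, -0.1004, 0.0767]
tcp_rot: [178.9, -0.0, 160.6]
ft_force: [-1.4, 0.5, 0.5]
gripper_width: 0.0598
```

```bash
python3 plan.py .478 -.102 .073 158 2 255
```

```text
11.65 [ 0.4786 -0.1004  0.0767] [ 1.7892e+02 -5.0000e-02  1.6063e+02] [-19.1  10.4  28.8 114.9  -7.3  56.1  84. ] [-1.4  0.5  0.5] [ 0.2   0.25 -0.03] 0.0598
[[[0.0, -0.08, 0.19], 0.023, 255], [[-0.0, -0.08, 0.19], 0.023, 255]]
```

Emit:
drive_tool --increments '[[[0, 0, -0.3], 0, 255], [[0, 0, -0.3], 0, 255], [[0, 0, 0], 0, 255]]'

```text
t: 12.02
eef_pos: [0.4783, -0.101, 0.0829]
tcp_rot: [179.0, -0.1, 160.5]
ft_force: [-1.2, 0.3, 0.3]
gripper_width: 0.0598
```

```bash
python3 plan.py .478 -.102 .073 158 2 255; python3 - <<'E'
from h import *
o=[]
for n,(a,b) in(("scene",(190,170)),("side",(230,170))):
    im=viewer.capture(n); cv2.imwrite(f"pics/{n}10.png",im); o.append(cv2.resize(im[b:b+100,a:a+100],(400,400),interpolation=3))
cv2.imwrite("pics/10.png",np.hstack(o)); 
E
```

```text
12.025 [ 0.4783 -0.101   0.0829] [ 1.7896e+02 -6.0000e-02  1.6052e+02] [-19.2   9.8  28.9 114.6  -6.9  56.9  83.6] [-1.2  0.3  0.3] [ 0.03  0.21 -0.02] 0.0598
[[[-0.0, -0.05, 0.5], 0.022, 255], [[-0.0, -0.05, 0.5], 0.022, 255]]
```

View pics/10.png

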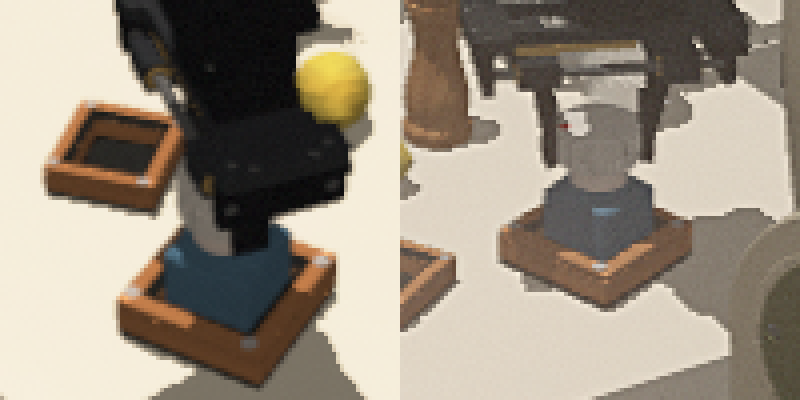

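Emit:
drive_tool --increments '[[[0, 0, -0.5], 0, 255], [[0, 0, -0.5], 0, 255], [[0, 0, -0.6], 0, 255], [[0, 0, -0.6], 0, 255], [[0, 0, -0.6], 0, 255], [[0, 0, -0.5], 0, 255], [[0, 0, -0.3], 0, 255], [[0, 0, 0], 0, 255], [[0, 0, 0], 0, 255]]'

```text
t: 13.25
eef_pos: [0.4787, -0.1017, 0.1218]
tcp_rot: [178.9, 0.0, 160.5]
ft_force: [0.1, -0.3, -0.5]
gripper_width: 0.0602
```

```bash
python3 plan.py .478 -.102 .121 158 2 255; python3 - <<'E'
from h import *
o=[]
for n,(a,b) in(("scene",(190,150)),("side",(230,150))):
    im=viewer.capture(n); cv2.imwrite(f"pics/{n}11.png",im); o.append(cv2.resize(im[b:b+100,a:a+100],(400,400),interpolation=3))
cv2.imwrite("pics/11.png",np.hstack(o)); 
E
```

```text
13.25 [ 0.4787 -0.1017  0.1218] [1.7894e+02 2.0000e-02 1.6051e+02] [-19.9   6.6  29.2 112.5  -4.8  61.6  81.9] [ 0.1 -0.3 -0.5] [-0.09 -0.02  0.01] 0.0602
[[[0.03, -0.02, 0.04], 0.022, 255], [[0.03, -0.02, 0.04], 0.022, 255]]
```

View pics/11.png

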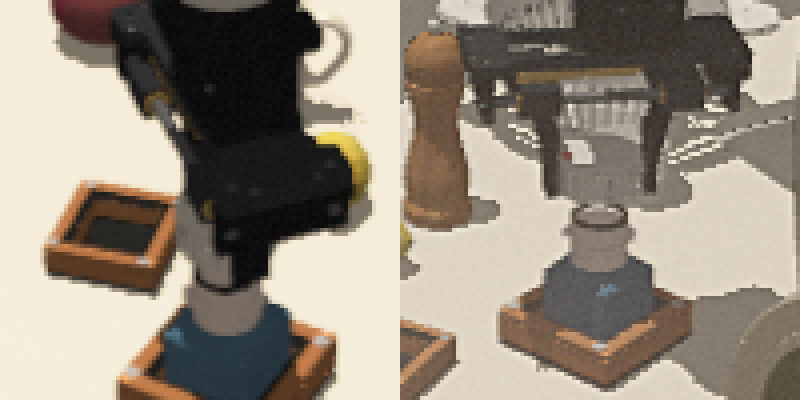

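View pics/scene11.png

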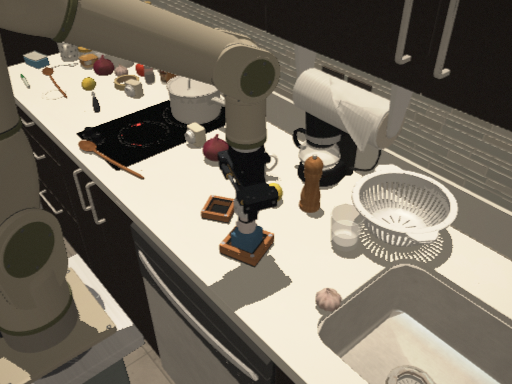

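```bash
python3 - <<'E'
from h import *
c=viewer.get_calibration("side"); print(onz(c,(280,203.75),.097), proj(c,[[.4787,-.1017,.1218],[.4787,-.1017,.097]]))
s=viewer.get_calibration("scene"); print(proj(s,[[.4787,-.1017,.097],[.4787,-.1017,.12]]))
E
```

```text
[ 0.48251051 -0.10727496  0.097     ] [[279.12100853 196.87516988]
 [278.97472358 204.7303046 ]]
[[246.87268231 218.10484192]
 [246.71168818 210.62633142]]
```

```bash
python3 -c "
from rig import *
s=get_state();print(s['t'],s['eef_pos'],s['ft_force'],s['gripper_width']);print(order.sign_off())"
```

```text
13.35 [ 0.47864006 -0.10175852  0.12173779] [ 0.15884222  0.34496572 -0.0996709 ] 0.060255903820850276
the job is handed in; nothing more can be done
None
```

The jar is open and handed in at 13.35 s of the 48 s allowed. I carried it by its tight lid into the 100 mm holder, pressed it down to about 22 N, and turned the lid about 55° counter-clockwise. I then lifted the lid straight off and held it there.

**Last checks that agreed**
- **Lid free:** the turning torque was near zero at the end, and the wrist carried only about 0.5 N on lifting, so the jar's 3 N stayed behind.
- **Lid position:** the pictures show the bare neck with the lid about 2.4 cm above the rim. The rim projects within about 1 pixel of straight under the lid.
- **Jar seated:** it still sits in the pocket, and the other things in view look untouched.
- **Grip:** the fingers still hold the lid at 60 mm.

**Checks that disagreed or were loose**
- **Jar heading:** estimates ranged from about 20 to 35° between the red dot and the body outline. I went with the dot, and the jar went in with only light side force.
- **Turn angle:** I could only estimate the lid's angle from the red dot to within about 8°, so I turned a few degrees past the 46° release point for margin.
- **Seating height:** the tool ended about 3 mm lower than expected when seated, probably because the lid slid slightly in the grip.
- **Level:** the tool is tilted about 1°, so the lid may be off level by about that much.

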